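# Tag out an enclosure, try its cover, free the bolt if caught, hold it open

### The arm

A 6-joint arm with a two-finger parallel gripper is mounted at the origin on a cart in front of the work surface, level with it; the furniture and walls round the work are solid. World frame = base frame: x ahead of the robot, y to its left, z up, the work surface at z = 0. Lengths are in m, angles in rad, forces in N, time in s.
With the tool pointing down it reaches from about 0.3 to 0.775 m from the base axis. Payload 14.6 kg.
Tool frame: the origin (TCP) lies at the very end of the fingers, on their centre line; the grasp point (between the pads) lies 19 mm behind it; z points along the fingers, y is the line along which they close (so a half turn about z gives the same grasp; the last joint's range is limited). The gripper opens to 94 mm and grips with 3 to 60 N. Pads are 16 mm wide; open, the fingers measure 119 mm over their backs; the gripper's body (75 mm by 177 mm) begins 78 mm behind the grasp point.
Start: joints at [-1.184, 0.3, 1.521, -0, 1.321, -0.067], TCP at [0.241, -0.494, 0.205] pointing down, gripper open.
Joint ranges: [-3.03, 3.03], [-0.79, 2.21], [0.23, 2.52], [-1.04, 4.18], [0, 3.07], [-2.55, 2.55]. Speed limits (rad/s): [2.22, 2.22, 2.57, 3.14, 3.14, 3.14].

### API

Orientations are given as [roll, pitch, yaw] about the fixed x, y, z axes, in that order (R = Rz(yaw) Ry(pitch) Rx(roll)).
In Python, from station import ctrl, cams gives the robot as it stands. The module is installed in compiled form; this text tells all that it offers.
- The arm moves only by the tool arm_command, never from a script. Its argument "plan" is a list that holds one entry, the list of rows, each a list of 7 numbers: the shift along the tool's x, y, z in shares of 800 mm (1.0 is 800 mm), then the turn, a rotation vector about the tool's x, y, z in shares of 2 pi rad (1.0 is 2 pi rad), then the closure, from -1 (fully open) to 1 (shut). A call has 1 to 12 rows; each row is the pose to reach, as a shift and turn from the pose commanded when the call began, along the tool's axes at that moment; what a row does not reach only later rows make up. A row lasts 1/10 s, in which the tool goes at most 50 mm and 8.59 degrees, less where a joint would pass 70% of its speed; a pose out of reach is approached as far as the arm can. A shift or turn number past 1, either way, is cut back to 1. A call with a gripper value outside its range is refused whole. The fingers move at their own pace and stop on an object; "squeeze" is the grip in N (left out, the last holds). Time passes only in rows, so rows that repeat a pose let the fingers close. It gives the time, the measured TCP pose, the force, the opening and the grip force at its end, in the units of the state.
- ctrl.get_obs(): the state, without advancing time (a new reading comes with each control period).
- cams.camera(name): name is "scene" or "side" or "wrist"; returns (picture, depth): 400x640x3 uint8, blue, green, red; 400x640 float32, m along the optical axis (not along the pixel's ray), 0 where there is no reading.
- cams.camera_info(name): a dict with "fx", "fy", "cx", "cy" (pixels), "world_to_cam" (4x4, takes a point from world to camera coordinates). Camera axes: x right, y down, z forward; pixel columns grow to the right and rows downward; lengths in m; the calibration is good to about 2 mm. A picture is of the moment at which its call begins: read the wrist's pose just before it. camera_info takes no time and is no camera call; for the wrist camera it gives the pose at the moment of the call.
- ctrl.hand_in(): hands the job in; it is judged then, once.
The state is a dict: "time_s": time; "qpos": joint angles; "joint_vel": joint speeds; "tau": joint torques, N m; "ee_pos": TCP position; "eef_rot": TCP orientation; "force": force on the tool from outside, world axes, zero at the start; "moment": the same for the moment, N m; "grip_width": finger opening in m; "grip_force": force on a finger pad.
Only numpy, scipy, OpenCV 4.12 (cv2) and the standard library are available. Lean on these libraries where they do the work, as an engineer would, in place of code of your own. Each camera call takes 0.05 s, during which the arm holds its last target. There are 200 camera calls.

### The job

Hang the red lock-out tag by its hole on the hook of the little stand and let go of it. Then, before touching the bolt, give the enclosure's blue cover a gentle tug up by its handle to learn whether the bolt inside has caught it: if it is caught, do not force it but slide the red bolt knob back to its stop and take the handle again. Raise the cover until it stands about 45 degrees open and finish still holding it there, with the tag left hanging and the other things on the bench left where they are.

Things in the scene. Friction and masses are not known exactly. Their poses are not given: they have to be found in the camera images.
- enclosure: Grey bench enclosure, 240 (x) x 200 (y) x 85 mm high, fixed to the bench. Origin at the centre of its underside, z up, -x its front. A fixed deck 60 mm deep along the front (top at z = 85 mm) carries the bolt's red knob; the rest of the top is the blue cover. Two cable glands stick out 16 mm from its +y side near the front.
- cover: Blue plate, 174 (x) x 200 (y) x 5 mm, 0.35 kg, hinged along the enclosure's far top edge. Origin on the hinge (enclosure (115, 0, 85) mm); shut, its axes are the enclosure's. Opens upward about its +y (tilt of its z = opening angle, 0 to 77 degrees) and falls shut by itself: 2 N at the handle raise it. Caught, it lifts freely 0.05 rad (7 mm at the handle), then stops dead; else it swings on.
- cover_bar (a point): Middle of the cover's handle, a round steel bar 12 mm thick along the cover's y axis, 100 mm between its two legs. The point lies at (-145, 0, 45) mm in the cover's frame, so the bar's centre stands 40 mm above the plate and the bar can turn between fingers that pinch it from above across x.
- cover_hinge (a point): Middle of the cover's hinge axis, which runs along the enclosure's y; 152 mm from the handle's bar. It does not move when the cover opens.
- bolt: Slide bolt. Origin on the deck's top under its red knob, at enclosure x = -90, z = 85 mm; axes as the enclosure's. Withdraws along enclosure +y, from y = -18 mm to a stop at y = +18 mm; starts 0 to 8 mm from the -y end. 2 N of friction, no spring: stays put. Tongue and keeper are hidden inside and worn, so the knob's place does not tell if the cover is caught; at the +y stop it is always free.
- bolt_knob (a point): Point inside the red knob, 18 mm above the deck. Knob 14 x 14 mm, its top cap 18 x 18 mm ending 31 mm above the deck; 60 mm in front of the handle's bar.
- tag: Red lock-out tag lying flat on the bench: plate 94 (x) x 42 (y) x 5 mm, 45 g, origin under its centre, z up. A white rib for gripping, 38 (x) x 12 (y) mm, stands on it, centred at x = -22 mm, its top 23 mm above the underside. The hole is in the other end.
- tag_hole (a point): Centre of the tag's round hole, 26 mm wide, at (27, 0, 2.5) mm in the tag's frame, 49 mm from the rib's centre.
- tag_rib (a point): Centre of the tag's white rib, at (-22, 0, 15) mm in the tag's frame.
- hook_stand: Steel stand fixed to the bench: base plate 100 x 80 x 10 mm, a post at (65, 0) mm, from it at 140 mm height a 9 mm round bar to the stand's -x, ending in a short upturned pin. Origin at bench height under the pin, z up. The tag can be lowered flat over the pin with its rib on the pin's -x side, away from the post; let go, it tips and hangs down.
- hook_seat (a point): Foot of the upturned pin, on its axis, 146 mm above the bench; the hung tag's hole comes to rest here or anywhere along the level bar between the pin and the post.
- hook_tip (a point): Top of the upturned pin, 176 mm above the bench, straight above hook_seat. The pin is 9 mm thick.
- tape_roll: Black roll of tape, 62 mm wide, 19 mm high; a bystander.
- solder_reel: Green and white solder reel, 60 mm wide, 29 mm high; a bystander.
- flat_spanner: Double open-ended steel spanner, 171 mm long, lying in front; a bystander.
- screwdriver: Small yellow screwdriver, 152 mm long; a bystander.
There are look-alikes about, which are no part of the job. Several things look just like the tag: the one meant starts farthest to the robot's right. What is shaped like the hook_stand but white is not meant.

How it is judged:
By the outcome, as a careful person would: the job done as asked, in the order asked, and still so for the second after the job is handed in, while the arm keeps its last pose, push and grip.
It also fails if it takes over 64 s, if anything falls off the work surface, if the arm or the gripper's body presses on something with over 40 N, if the wrist force passes 120 N, or if a joint passes its speed limit or range.

## Working session

There is one attempt and no reset: what is moved stays moved. The work goes in short steps, Python scripts to look and compute and a tool call to move; the robot and the scene stay as the last step left them, time stands still between calls to the robot, and variables do not carry over. Pictures are saved under pics/ and viewed, at most 10 in all, crops included, and the job is handed in when it is done.

Besides the shell and the picture viewer there is one more tool, called after "Call:" as name(argument=value, ...) on one line, values as JSON. arm_command: Moves the arm, as the interface text tells. Its arguments: {"type":"object","properties":{"plan":{"type":"array"},"squeeze":{"type":"number"}},"required":["plan"]}

```bash
mkdir -p pics; cat > h.py <<'E'
import numpy as np, cv2
from station import ctrl, cams
from scipy.spatial.transform import Rotation as R
def shot(n):
    i=cams.camera_info(n); p,d=cams.camera(n); return p,d,i
def world(d,i,us,vs,z=None):
    us=np.asarray(us,float);vs=np.asarray(vs,float)
    T=np.linalg.inv(i["world_to_cam"])
    r=np.stack([(us-i["cx"])/i["fx"],(vs-i["cy"])/i["fy"],np.ones_like(us)],-1)
    if z is None: s=d[vs.astype(int),us.astype(int)]
    else:
        w=r@T[:3,:3].T; s=(z-T[2,3])/w[...,2]
    return (r*s[...,None])@T[:3,:3].T+T[:3,3]
def tool():
    o=ctrl.get_obs(); return np.array(o["ee_pos"]),R.from_euler("xyz",o["eef_rot"])
def delta(pos,rpy):
    p,r=tool(); t=R.from_euler("xyz",rpy)
    return np.round(r.inv().apply(np.array(pos)-p)*1000,1),np.round((r.inv()*t).as_rotvec(),3)
E
python3 - <<'E'
from h import *
o=ctrl.get_obs();print(o)
for n in("scene","side"):
    p,d,i=shot(n);cv2.imwrite(f"pics/{n}0.png",p);np.savez(f"{n}0.npz",p=p,d=d,**i)
    print(n,np.linalg.inv(i["world_to_cam"]).round(3).tolist(),i["fx"])
E
```

```text
{'time_s': 0.0, 'qpos': array([-1.18358879e+00,  3.00439175e-01,  1.52159217e+00, -1.89499579e-05,
        1.32067630e+00, -6.66024736e-02]), 'joint_vel': array([-0.00052474,  0.0001046 ,  0.00102072, -0.00177057, -0.00152202,
       -0.00043337]), 'tau': array([-3.34359411e-04, -5.31805050e+01, -3.52737665e+01,  7.08302949e-02,
        2.43679667e-02, -9.89232581e-05]), 'ee_pos': array([ 0.24100899, -0.49409247,  0.20489915]), 'eef_rot': array([-3.14047892e+00, -5.58914290e-05,  4.53814680e-01]), 'force': array([ 0.52075375,  0.15211528, -0.84945851]), 'moment': array([ 0.00588703, -0.00338747, -0.00990593]), 'grip_force': 0.0, 'grip_width': 0.09393893483510023}
scene [[-0.645, -0.621, 0.446, -0.125], [-0.764, 0.522, -0.378, 0.571], [0.002, -0.585, -0.811, 1.36], [0.0, 0.0, 0.0, 1.0]] 454.4713543669147
side [[0.075, 0.568, -0.819, 1.789], [0.997, -0.04, 0.064, -0.131], [0.004, -0.822, -0.57, 0.971], [0.0, 0.0, 0.0, 1.0]] 480.9418139899588
```

View pics/scene0.png

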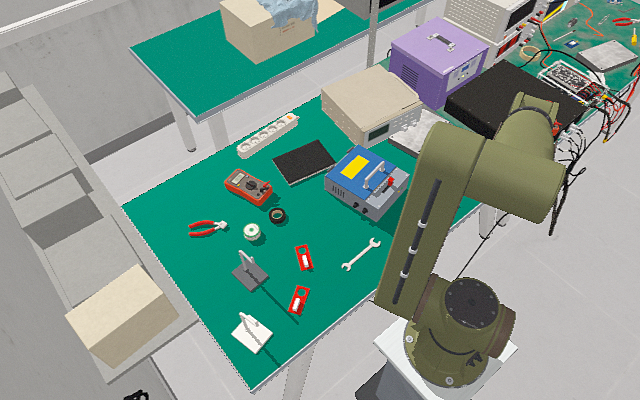

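View pics/side0.png

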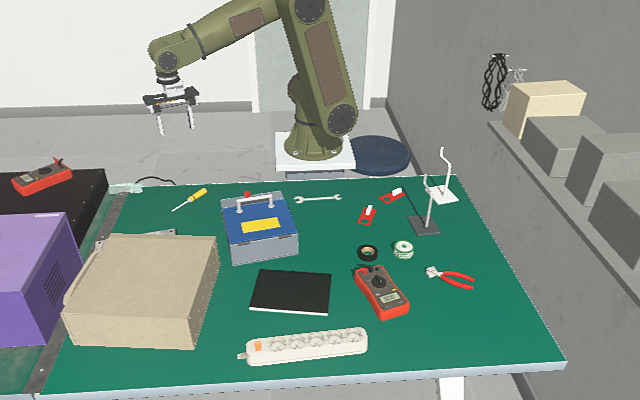

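The scene view shows two tags, at (303,257) and (299,300), and the grey stand at (250,270). The white look-alike stand is at (252,333), and the enclosure with its red knob is at (368,180). In the side view the same tags are at (367,215) and (392,195), the grey stand is at (425,225), the white stand at (443,195) and the enclosure at (260,225). I'll measure both tags, then check the choice in a crop.

```bash
cat > m.py <<'E'
from h import *
for n in("scene","side"):
    f=np.load(f"{n}0.npz");p,d=f["p"],f["d"]
    hsv=cv2.cvtColor(p,cv2.COLOR_BGR2HSV);H,S,V=cv2.split(hsv)
    for name,m in (("red",((H<6)|(H>174))&(S>150)&(V>90)),("blue",(H>100)&(H<118)&(S>140)&(V>60)),("yellow",(H>20)&(H<32)&(S>150))):
        k,l,st,c=cv2.connectedComponentsWithStats(m.astype(np.uint8))
        for j in range(1,k):
            if st[j,4]<15: continue
            v,u=np.where((l==j)&(d>0)); w=world(d,f,u,v)
            if not len(u) or not(-.1<np.median(w[:,0])<1.2 and abs(np.median(w[:,1]))<1): continue
            q,(a,b),g=cv2.minAreaRect((w[:,:2]*1000).astype(np.float32))
            print(n,name,c[j].round(),st[j,4],"med",np.median(w,0).round(3),"rect",np.round(q,0),round(a),round(b),round(g),"z",np.percentile(w[:,2],[5,95]).round(3))
s=cv2.imread("pics/side0.png");a=cv2.imread("pics/scene0.png")
c1=cv2.resize(a[220:350,225:355],(400,400),interpolation=cv2.INTER_CUBIC);c2=cv2.resize(s[140:250,350:460],(400,400),interpolation=cv2.INTER_CUBIC)
cv2.imwrite("pics/crop1.png",np.hstack([c1,c2]))
E
python3 m.py
```

```text
scene red [557. 125.] 34 med [ 0.276 -0.917  0.13 ] rect [ 286. -948.] 26 107 16 z [0.087 0.14 ]
scene red [390. 181.] 37 med [ 0.502 -0.245  0.11 ] rect [ 503. -249.] 15 22 19 z [0.089 0.121]
scene red [266. 184.] 19 med [0.816 0.075 0.051] rect [814.  75.] 24 25 58 z [0.034 0.057]
scene red [237. 191.] 95 med [0.881 0.167 0.021] rect [876. 165.] 121 14 16 z [0.004 0.034]
scene red [262. 197.] 89 med [0.791 0.112 0.023] rect [793. 106.] 90 33 87 z [0.006 0.037]
scene red [201. 223.] 88 med [0.845 0.34  0.015] rect [844. 340.] 86 22 55 z [0.007 0.023]
scene red [201. 232.] 96 med [0.809 0.362 0.012] rect [812. 358.] 86 29 70 z [0.004 0.018]
scene red [304. 257.] 191 med [0.506 0.145 0.005] rect [509. 143.] 41 96 66 z [-0.     0.009]
scene red [299. 300.] 249 med [0.394 0.251 0.004] rect [397. 253.] 44 96 34 z [-0.001  0.009]
scene blue [465.  68.] 16 med [ 0.7   -0.861  0.169] rect [ 699. -863.] 7 41 1 z [0.164 0.178]
scene blue [361. 172.] 1474 med [ 0.605 -0.201  0.09 ] rect [ 615. -211.] 175 207 12 z [0.085 0.095]
scene yellow [354. 167.] 300 med [ 0.642 -0.204  0.091] rect [ 643.
[... 287 characters left out ...]
 -256.] 189 16 5 z [0.045 0.116]
side red [391. 197.] 118 med [0.403 0.247 0.003] rect [399. 251.] 46 99 33 z [-0.001  0.008]
side red [366. 216.] 148 med [0.513 0.142 0.003] rect [511. 142.] 42 95 66 z [-0.001  0.007]
side red [379. 300.] 634 med [0.938 0.099 0.026] rect [873. 129.] 168 107 18 z [0.006 0.047]
side red [457. 279.] 300 med [0.835 0.348 0.012] rect [833. 348.] 90 60 62 z [0.004 0.018]
side blue [258. 221.] 1764 med [ 0.613 -0.213  0.088] rect [ 557. -209.] 306 222 11 z [0.085 0.091]
side yellow [198. 194.] 78 med [ 0.352 -0.433  0.015] rect [ 342. -430.] 28 96 64 z [0.005 0.02 ]
side yellow [260. 224.] 360 med [ 0.645 -0.206  0.089] rect [ 645. -205.] 55 109 11 z [0.086 0.093]
```

View pics/crop1.png

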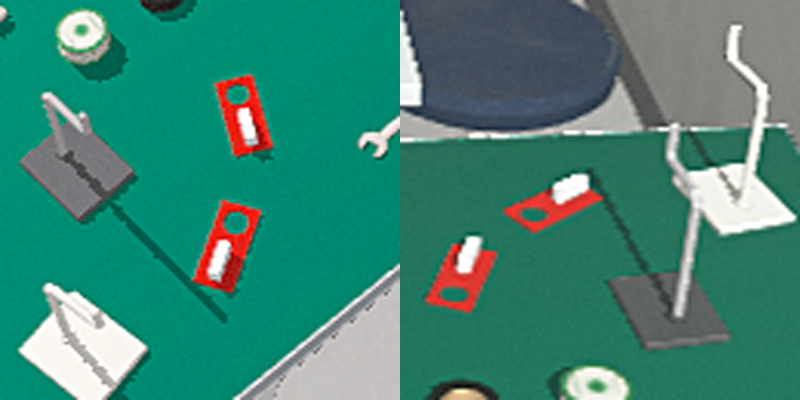

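Two tags are candidates: A at scene (303,257), world (0.51, 0.142), and B at scene (299,300), world (0.40, 0.25). A fits because it has the smaller y, so it lies farther to the robot's right. The crop confirms it: red plate, white rib on the near end, hole on the far end. The stand meant is the grey one. Next I'll measure the stand, the handle and the knob.

```bash
cat > m2.py <<'E'
from h import *
def ln(w):
    c=w.mean(0);s=np.linalg.svd(w-c)[2][0];return c.round(4),s.round(3),np.ptp((w-c)@s).round(3)
for n in("scene","side"):
    f=np.load(f"{n}0.npz");p,d=f["p"],f["d"]
    v,u=np.mgrid[0:400,0:640];w=world(d,f,u.ravel(),v.ravel());ok=d.ravel()>0
    hsv=cv2.cvtColor(p,cv2.COLOR_BGR2HSV).reshape(-1,3)
    # white ribs
    t=ok&(np.hypot(w[:,0]-.49,w[:,1]-.15)<.04)&(w[:,2]<.05)&(hsv[:,1]<60)&(hsv[:,2]>120)
    print(n,"rib",t.sum(),np.median(w[t],0).round(3), cv2.minAreaRect((w[t,:2]*1e3).astype(np.float32)))
    r=ok&(w[:,0]>.4)&(w[:,0]<.75)&(w[:,1]>.2)&(w[:,1]<.45)
    b=r&(np.abs(w[:,2]-.01)<.006)&(hsv[:,1]<50)&(hsv[:,2]<130)&(w[:,0]<.65)
    print(" base",b.sum(),cv2.minAreaRect((w[b,:2]*1e3).astype(np.float32)))
    for a,e in ((.03,.125),(.125,.15),(.15,.185)):
        t=r&(w[:,2]>a)&(w[:,2]<e)&(w[:,0]>.47)
        print(" z",a,e,t.sum(),np.median(w[t],0).round(4),np.ptp(w[t],axis=0).round(3)); 
        if a>.1: print(np.c_[u.ravel()[t],v.ravel()[t],(w[t]*1e3).round()].astype(int).tolist()[:40])
    e=ok&(w[:,0]>.4)&(w[:,0]<.8)&(w[:,1]>-.4)&(w[:,1]<-.05)
    t=e&(w[:,2]>.12)&(w[:,2]<.145)&(hsv[:,1]<90); print(" bar",t.sum(),*ln(w[t]))
    red=((hsv[:,0]<6)|(hsv[:,0]>174))&(hsv[:,1]>130)
    t=e&red&(w[:,2]>.108)&(w[:,2]<.125);print(" knobcap",t.sum(),np.median(w[t],0).round(4),w[t].min(0).round(3),w[t].max(0).round(3))
    t=e&red&(w[:,2]>.08);print(" knob",t.sum(),w[t].mean(0).round(4))
    t=e&(np.abs(w[:,2]-.088)<.006)&(hsv[:,0]>95)&(hsv[:,0]<120)&(hsv[:,1]>120);print(" cover",t.sum(),cv2.minAreaRect((w[t,:2]*1e3).astype(np.float32)),np.median(w[t,2]))
E
python3 m2.py
```

```text
scene rib 61 [0.483 0.154 0.019] ((487.3746643066406, 158.7058868408203), (73.24951171875, 46.23122024536133), 7.657339572906494)
 base 508 ((514.3225708007812, 306.7495422363281), (218.27706909179688, 84.98821258544922), 16.607769012451172)
 z 0.03 0.125 95 [0.6804 0.2452 0.0332] [0.14  0.127 0.09 ]
 z 0.125 0.15 53 [0.5637 0.3209 0.1413] [0.071 0.013 0.02 ]
[[239, 250, 596, 323, 133], [240, 250, 591, 322, 138], [241, 250, 585, 321, 144], [239, 251, 592, 325, 134], [240, 251, 584, 325, 145], [241, 251, 581, 323, 146], [242, 251, 581, 320, 142], [239, 252, 591, 327, 131], [240, 252, 585, 326, 138], [241, 252, 582, 324, 139], [242, 252, 581, 321, 138], [243, 252, 577, 319, 141], [239, 253, 590, 328, 127], [240, 253, 587, 326, 129], [241, 253, 579, 325, 139], [242, 253, 576, 324, 142], [243, 253, 572, 322, 146], [244, 253, 569, 320, 147], [245, 253, 572, 316, 138], [242, 254, 572, 326, 144], [243, 254, 571, 323, 141], [244, 254, 570, 321, 140], [245, 254, 565, 319, 145], [246, 254, 566, 316, 140], [243, 255, 570, 325, 139], [244, 255, 564, 324, 146], [245, 255, 562, 321, 145], [247, 25
[... 2898 characters left out ...]
2], [423, 176, 526, 311, 163], [424, 176, 533, 312, 167], [425, 176, 530, 316, 165], [423, 177, 527, 311, 160], [424, 177, 528, 314, 160], [425, 177, 526, 318, 159], [423, 178, 530, 311, 158], [424, 178, 530, 314, 158], [425, 178, 534, 316, 160], [423, 179, 533, 310, 157], [424, 179, 531, 314, 155], [425, 179, 533, 316, 156], [423, 180, 532, 311, 152], [424, 180, 533, 314, 152]]
 bar 585 [ 0.7133 -0.3297  0.1252] [ 0.809 -0.588 -0.025] 0.339
 knobcap 23 [ 0.5096 -0.2504  0.1139] [ 0.497 -0.258  0.108] [ 0.516 -0.241  0.119]
 knob 33 [ 0.5088 -0.25    0.1101]
 cover 1791 ((619.653564453125, -211.25624084472656), (185.14674377441406, 198.82925415039062), 11.572413444519043) 0.08818533917937732
```

```bash
python3 - <<'E'
from h import *
print(delta([.490,.1515,.16],[np.pi,0,np.radians(156)]))
E
```

```text
(array([ 506.8, -471.1,   45.5]), array([-0.000e+00, -1.000e-03, -2.269e+00]))
```

The manual's scale: shifts go in shares of 800 mm and turns go in shares of 2 pi rad. Converting my numbers, 507 mm / 800 = 0.6338, -471 mm / 800 = -0.5888, -2.269 rad / 6.2832 = -0.3611.

Call:
arm_command(plan=[[[0.6338,-0.5888,0.0563,0,0,-0.3611,-1],[0.6338,-0.5888,0.0563,0,0,-0.3611,-1],[0.6338,-0.5888,0.0563,0,0,-0.3611,-1],[0.6338,-0.5888,0.0563,0,0,-0.3611,-1],[0.6338,-0.5888,0.0563,0,0,-0.3611,-1],[0.6338,-0.5888,0.0563,0,0,-0.3611,-1],[0.6338,-0.5888,0.0563,0,0,-0.3611,-1],[0.6338,-0.5888,0.0563,0,0,-0.3611,-1],[0.6338,-0.5888,0.0563,0,0,-0.3611,-1],[0.6338,-0.5888,0.0563,0,0,-0.3611,-1],[0.6338,-0.5888,0.0563,0,0,-0.3611,-1],[0.6338,-0.5888,0.0563,0,0,-0.3611,-1]]])

```text
time_s: 1.3
ee_pos: [0.4569, 0.0664, 0.1664]
eef_rot: [-3.142, 0.0, 2.26]
force: [0.2, -0.6, -0.3]
grip_width: 0.0941
grip_force: 0.0
```

```bash
python3 - <<'E'
from h import *
print(delta([.490,.1515,.16],[np.pi,0,np.radians(156)]),ctrl.get_obs()["qpos"].round(2))
E
```

```text
(array([44.6, 79.6,  6.4]), array([-0.   ,  0.   , -0.462])) [ 0.07  0.14  1.81 -0.    1.19 -0.62]
```

In the tool's units: 70 mm / 800 = 0.0875, 40 mm / 800 = 0.05, -0.44 rad / 6.2832 = -0.07.

Call:
arm_command(plan=[[[0.05,0.0875,0.0075,0,0,-0.07,-0.5],[0.05,0.0875,0.0075,0,0,-0.07,-0.5],[0.05,0.0875,0.0075,0,0,-0.07,-0.5],[0.05,0.0875,0.0075,0,0,-0.07,-0.5],[0.05,0.0875,0.0075,0,0,-0.07,-0.5],[0.05,0.0875,0.0075,0,0,-0.07,-0.5]]])

```text
time_s: 1.9
ee_pos: [0.4857, 0.1389, 0.1606]
eef_rot: [3.142, 0.0, 2.69]
force: [0.0, -0.7, -0.3]
grip_width: 0.0706
grip_force: 0.0
```

```bash
python3 - <<'E'
from h import *
print(delta([.490,.1515,.16],[np.pi,0,np.radians(156)]),ctrl.get_obs()["ee_pos"].round(4))
p,d,i=shot("wrist");cv2.imwrite("pics/w1.png",p);np.savez("w1.npz",p=p,d=d,**i)
hsv=cv2.cvtColor(p,cv2.COLOR_BGR2HSV);H,S,V=cv2.split(hsv)
m=(((H<6)|(H>174))&(S>130)&(V>70)).astype(np.uint8)
cs,_=cv2.findContours(m,cv2.RETR_CCOMP,cv2.CHAIN_APPROX_NONE)
for c in cs:
    if cv2.contourArea(c)<150: continue
    w=world(d,i,c[:,0,0],c[:,0,1],.005)
    print(cv2.contourArea(c),c[:,0].mean(0),cv2.minAreaRect((w[:,:2]*1e3).astype(np.float32)))
v,u=np.where((S<50)&(V>150)&(d>0)); w=world(d,i,u,v); t=(np.hypot(w[:,0]-.49,w[:,1]-.15)<.04)&(w[:,2]>.018)
print("rib",t.sum(),cv2.minAreaRect((w[t,:2]*1e3).astype(np.float32)),np.median(w[t,2]))
E
```

```text
(array([ 1.7, 13.2,  0.6]), array([ 0.   ,  0.   , -0.033])) [0.4857 0.1389 0.1606]
3368.5 [334.36947791 198.46987952] ((507.0409851074219, 145.09359741210938), (41.3603630065918, 93.41929626464844), 65.51205444335938)
506.5 [334.73239437 224.66197183] ((531.6328735351562, 134.14312744140625), (27.18135643005371, 27.533098220825195), 18.467390060424805)
577.0 [334.82692308 182.        ] ((490.0482177734375, 153.61410522460938), (15.254843711853027, 44.13486862182617), 65.03496551513672)
3728.0 [391.66566265  44.47891566] ((396.758544921875, 253.5165557861328), (41.917137145996094, 93.9715347290039), 33.29806137084961)
681.5 [372.37349398  75.24096386] ((411.6603088378906, 230.50982666015625), (27.61662483215332, 27.1754093170166), 21.34473991394043)
rib 2826 ((493.3261413574219, 166.83506774902344), (39.092811584472656, 36.94255447387695), 64.58345794677734) 0.21724163898274593
```

View pics/w1.png

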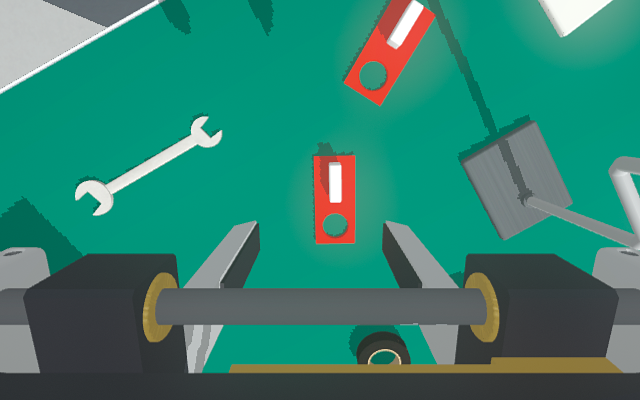

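The wrist view shows tag A at (335,198) with its hole at (335,224) and its rib at (335,182), between the fingers. Its position agrees with the scene and side views to within 3 mm.

```bash
python3 - <<'E'
from h import *
print(delta([.4885,.153,.008],[np.pi,0,np.radians(155.5)]),ctrl.get_obs()["ee_pos"].round(4))
E
```

```text
(array([  3.7,  13.9, 152.7]), array([ 0.   ,  0.   , -0.024])) [0.4858 0.1389 0.1607]
```

In the tool's units: 152 mm / 800 = 0.19, 3.7 mm / 800 = 0.0046, -0.024 rad / 6.2832 = -0.0038.

Call:
arm_command(plan=[[[0.0046,0.0175,0.05,0,0,-0.0038,-0.5],[0.0046,0.0175,0.1,0,0,-0.0038,-0.5],[0.0046,0.0175,0.1375,0,0,-0.0038,-0.5],[0.0046,0.0175,0.1625,0,0,-0.0038,-0.5],[0.0046,0.0175,0.1775,0,0,-0.0038,-0.5],[0.0046,0.0175,0.185,0,0,-0.0038,-0.5],[0.0046,0.0175,0.19,0,0,-0.0038,-0.5],[0.0046,0.0175,0.19,0,0,-0.0038,-0.5],[0.0046,0.0175,0.19,0,0,-0.0038,-0.5]]])

```text
time_s: 2.85
ee_pos: [0.4889, 0.1537, 0.0093]
eef_rot: [3.141, 0.001, 2.718]
force: [0.1, -0.0, -0.2]
grip_width: 0.0702
grip_force: 0.0
```

Call:
arm_command(plan=[[[0,0,0,0,0,0,0.3],[0,0,0,0,0,0,0.6],[0,0,0,0,0,0,1],[0,0,0,0,0,0,1],[0,0,0,0,0,0,1],[0,0,0,0,0,0,1],[0,0,0,0,0,0,1],[0,0,0,0,0,0,1]]], squeeze=25)

```text
time_s: 3.65
ee_pos: [0.4885, 0.1537, 0.0085]
eef_rot: [-3.142, -0.0, 2.718]
force: [0.2, -0.4, 0.1]
grip_width: 0.0121
grip_force: 25.0
```

In the tool's units: -210 mm / 800 = -0.2625, -205 mm / 800 = -0.2563.

Call:
arm_command(plan=[[[0,0,-0.0188,0,0,0,1],[0,0,-0.0625,0,0,0,1],[0,0,-0.1188,0,0,0,1],[0,0,-0.175,0,0,0,1],[0,0,-0.225,0,0,0,1],[0,0,-0.2563,0,0,0,1],[0,0,-0.2625,0,0,0,1],[0,0,-0.2625,0,0,0,1],[0,0,-0.2625,0,0,0,1]]])

```text
time_s: 4.55
ee_pos: [0.488, 0.1535, 0.2168]
eef_rot: [-3.14, -0.002, 2.718]
force: [-0.2, 0.1, -0.8]
grip_width: 0.0117
grip_force: 25.0
```

```bash
cat > hole.py <<'E'
from h import *
def hole(n,z,name=None):
    p,d,i=shot(n)
    H,S,V=cv2.split(cv2.cvtColor(p,cv2.COLOR_BGR2HSV)); m=(((H<6)|(H>174))&(S>120)&(V>60)).astype(np.uint8)
    if name: cv2.imwrite(name,p)
    v,u=np.where((m>0)&(d>0)); w=world(d,i,u,v); pos,_=tool()
    t=(np.linalg.norm(w-pos,axis=1)<.12)
    if t.sum()<10: print(n,"no tag",t.sum()); return
    # plane fit on plate top
    q=w[t]; A=np.c_[q[:,:2],np.ones(len(q))]; 
    k=np.abs(q[:,2]-np.median(q[:,2]))<.006; co=np.linalg.lstsq(A[k],q[k,2],rcond=None)[0]
    wz=world(d,i,u[t],v[t],z); print(n,t.sum(),"slope",co[:2].round(2),"medz",np.median(q[:,2]).round(4),"rect at z",cv2.minAreaRect((wz[:,:2]*1e3).astype(np.float32)))
if __name__=="__main__":
    pos,r=tool(); print(pos.round(4),r.as_euler("xyz").round(3))
    z=pos[2]-.0085+.005
    hole("scene",z,"pics/s2.png");hole("side",z,"pics/d2.png");hole("wrist",z)
    for n in("scene","side"):
        f=np.load(f"{n}0.npz");d=f["d"];v,u=np.mgrid[0:400,0:640];w=world(d,f,u.ravel(),v.ravel())
        t=(abs(w[:,0]-.56)<.033)&(abs(w[:,1]-.318)<.02)&(w[:,2]>.13)&(w[:,2]<.15)
        print(n,t.sum(),w[t].mean(0).round(4),np.degrees(np.polyfit(w[t,0],w[t,1],1)[0]).round(1))
E
python3 hole.py
```

```text
[0.488  0.1535 0.2168] [-3.140e+00 -2.000e-03  2.718e+00]
scene 106 slope [ 0. -0.] medz 0.2128 rect at z ((506.31732177734375, 146.26856994628906), (40.86101150512695, 95.39338684082031), 66.84235382080078)
side 156 slope [-0.02 -0.  ] medz 0.2114 rect at z ((515.2919921875, 141.1245880126953), (42.77655792236328, 99.64253997802734), 65.83307647705078)
wrist 2658 slope [-0.  0.] medz 0.2125 rect at z ((506.9062805175781, 145.85484313964844), (41.53908920288086, 93.40814208984375), 65.83285522460938)
scene 47 [0.5636 0.3209 0.1415] 6.0
side 48 [0.5617 0.317  0.1412] 5.1
```

```bash
python3 - <<'E'
from h import *
print(delta([.4797,.311,.217],[np.pi,0,np.radians(185.5)]))
E
```

```text
(array([7.24e+01, 1.40e+02, 1.00e-01]), array([-0.001, -0.002, -0.52 ]))
```

In the tool's units: 140 mm / 800 = 0.175, 135 mm / 800 = 0.1688, -0.52 rad / 6.2832 = -0.0828.

Call:
arm_command(plan=[[[0.0125,0.025,0,0,0,-0.0159,1],[0.0288,0.0563,0,0,0,-0.0318,1],[0.045,0.0875,0,0,0,-0.0477,1],[0.0625,0.1225,0,0,0,-0.0637,1],[0.0775,0.15,0,0,0,-0.0764,1],[0.0875,0.1688,0,0,0,-0.0828,1],[0.0905,0.175,0,0,0,-0.0828,1],[0.0905,0.175,0,0,0,-0.0828,1],[0.0905,0.175,0,0,0,-0.0828,1],[0.0905,0.175,0,0,0,-0.0828,1]]])

```text
time_s: 5.7
ee_pos: [0.4803, 0.3102, 0.2186]
eef_rot: [-3.142, 0.0, -3.047]
force: [0.2, 0.9, -1.1]
grip_width: 0.0115
grip_force: 25.0
```

```bash
python3 - <<'E'
from hole import *
pos,r=tool(); print(pos.round(4),r.as_euler("xyz").round(3),delta([.4797,.311,.217],[np.pi,0,np.radians(185.5)]))
z=pos[2]-.0035
hole("scene",z,"pics/s3.png");hole("side",z,"pics/d3.png");hole("wrist",z,"pics/w3.png")
a=cv2.imread("pics/s3.png");s=cv2.imread("pics/d3.png");w=cv2.imread("pics/w3.png")
cv2.imwrite("pics/c3.png",np.hstack([cv2.resize(x,(266,400),interpolation=cv2.INTER_CUBIC) for x in(a[200:320,210:290],s[110:230,385:465],w[60:360,235:435])]))
E
```

```text
[0.4803 0.3102 0.2186] [-3.142  0.    -3.047] (array([0.5, 0.9, 1.6]), array([-0.   ,  0.   , -0.002]))
scene 124 slope [-0.    0.01] medz 0.2141 rect at z ((500.84417724609375, 314.2837829589844), (96.01058959960938, 41.71231460571289), 8.407257080078125)
side 145 slope [-0.01 -0.01] medz 0.2133 rect at z ((509.3222351074219, 309.87353515625), (99.09176635742188, 42.62331771850586), 5.575194835662842)
wrist 2667 slope [-0. -0.] medz 0.2143 rect at z ((500.9541320800781, 313.4207763671875), (93.56244659423828, 41.665470123291016), 5.505430698394775)
```

View pics/c3.png

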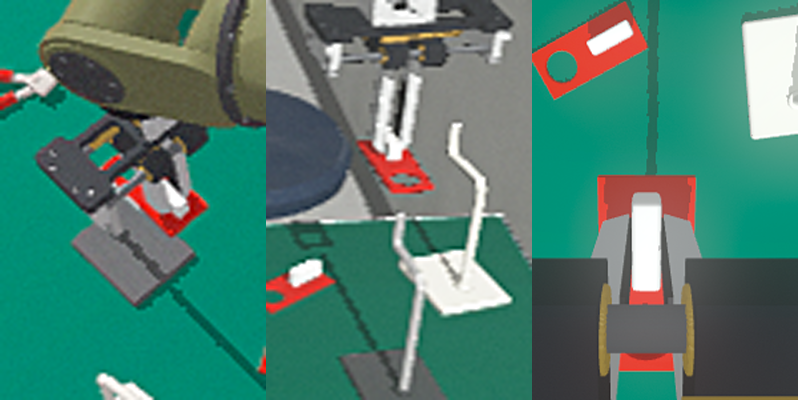

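The crop shows the tag held level. In the side panel its hole is at (404,180), above the pin tip at (401,217), and the measured hole (0.528, 0.316) matches the pin axis (0.5275, 0.3156). I'll lower it now.

In the tool's units: 46 mm / 800 = 0.0575, 42 mm / 800 = 0.0525.

Call:
arm_command(plan=[[[0,0,0.01,0,0,0,1],[0,0,0.0225,0,0,0,1],[0,0,0.035,0,0,0,1],[0,0,0.045,0,0,0,1],[0,0,0.0525,0,0,0,1],[0,0,0.0575,0,0,0,1],[0,0,0.0575,0,0,0,1]]])

```text
time_s: 6.55
ee_pos: [0.4799, 0.311, 0.172]
eef_rot: [-3.141, -0.001, -3.045]
force: [0.9, -0.9, -0.6]
grip_width: 0.0121
grip_force: 25.0
```

```bash
python3 - <<'E'
from hole import *
pos,r=tool(); print(pos.round(4))
a,_,_=shot("scene");s,d,i=shot("side")
cv2.imwrite("pics/c4.png",np.hstack([cv2.resize(x,(400,400),interpolation=cv2.INTER_CUBIC) for x in(a[210:290,210:290],s[140:210,385:455])]))
E
```

```text
[0.4799 0.311  0.172 ]
```

View pics/c4.png

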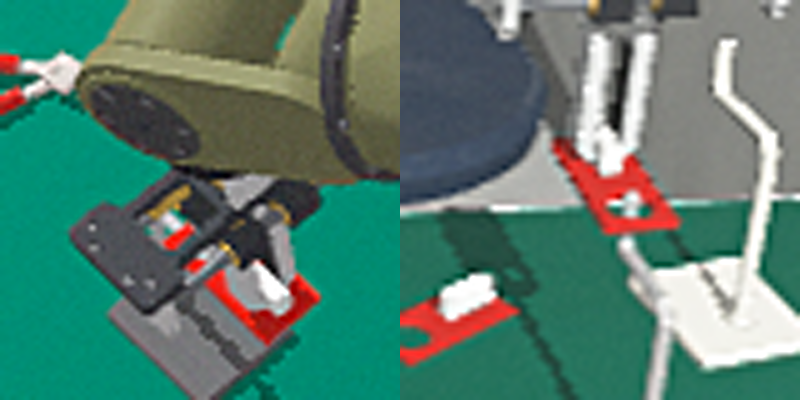

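The side crop shows the pin coming up through the tag's hole at (632,207). I'll lower 11 mm more and let go.

In the tool's units: 11 mm / 800 = 0.0138, 9 mm / 800 = 0.0113.

Call:
arm_command(plan=[[[0,0,0.0063,0,0,0,1],[0,0,0.0113,0,0,0,1],[0,0,0.0138,0,0,0,1],[0,0,0.0138,0,0,0,1],[0,0,0.0138,0,0,0,0.2],[0,0,0.0138,0,0,0,-0.2],[0,0,0.0138,0,0,0,-0.3],[0,0,0.0138,0,0,0,-0.3],[0,0,0.0138,0,0,0,-0.3]]])

```text
time_s: 7.55
ee_pos: [0.4801, 0.3111, 0.1616]
eef_rot: [3.142, 0.0, -3.045]
force: [-0.2, -0.0, 0.8]
grip_width: 0.0485
grip_force: 0.0
```

In the tool's units: -120 mm / 800 = -0.15, -115 mm / 800 = -0.1438.

Call:
arm_command(plan=[[[0,0,-0.0188,0,0,0,-0.3],[0,0,-0.05,0,0,0,-0.3],[0,0,-0.1,0,0,0,-0.3],[0,0,-0.1438,0,0,0,-0.3],[0,0,-0.15,0,0,0,-0.3],[0,0,-0.15,0,0,0,-0.3],[0,0,-0.15,0,0,0,-0.3],[0,0,-0.15,0,0,0,-0.3]]])

```text
time_s: 8.35
ee_pos: [0.4798, 0.3109, 0.28]
eef_rot: [-3.141, -0.002, -3.045]
force: [0.8, 0.6, -1.0]
grip_width: 0.0609
grip_force: 0.0
```

```bash
cat > tagchk.py <<'E'
from h import *
for n in("side","scene"):
    p,d,i=shot(n);H,S,V=cv2.split(cv2.cvtColor(p,cv2.COLOR_BGR2HSV))
    v,u=np.where((((H<6)|(H>174))&(S>120)&(V>50))&(d>0));w=world(d,i,u,v)
    t=(np.hypot(w[:,0]-.53,w[:,1]-.315)<.09)
    print(n,t.sum(),w[t].min(0).round(3) if t.any() else 0,w[t].max(0).round(3) if t.any() else 0)
    cv2.imwrite(f"pics/chk_{n}.png",p)
E
python3 tagchk.py
cat > m3.py <<'E'
from h import *
for n in("scene","side"):
    f=np.load(f"{n}0.npz");p,d=f["p"],f["d"];v,u=np.mgrid[0:400,0:640];w=world(d,f,u.ravel(),v.ravel())
    c=np.array([.6175,-.211]);a=np.radians(11.5);X=np.array([np.cos(a),np.sin(a)]);Y=np.array([-X[1],X[0]])
    ex=(w[:,:2]-c)@X;ey=(w[:,:2]-c)@Y
    t=(d.ravel()>0)&(abs(ex)<.09)&(abs(ey)<.07)&(w[:,2]>.118)&(w[:,2]<.145)&(abs(ey)<.04)
    print(n,"bar",t.sum(),"ex",np.median(ex[t]).round(4),"z",np.median(w[t,2]).round(4),w[t].mean(0).round(4),"yaw",np.degrees(np.polyfit(ey[t],ex[t],1)[0]).round(1))
    t=(d.ravel()>0)&(abs(ex)<.09)&(abs(ey)<.09)&(w[:,2]>.118)&(w[:,2]<.145);print(np.percentile(ey[t],[1,99]).round(3))
E
python3 m3.py
```

```text
side 237 [ 0.508  0.298 -0.004] [0.597 0.376 0.153]
scene 72 [0.469 0.278 0.056] [0.589 0.344 0.491]
scene bar 64 ex -0.0612 z 0.1345 [ 0.5584 -0.2245  0.1344] yaw 0.4
[-0.052  0.057]
side bar 103 ex -0.0555 z 0.1313 [ 0.5634 -0.2222  0.1306] yaw 1.6
[-0.056  0.052]
```

```bash
python3 - <<'E'
from h import *
print(delta([.5607,-.2226,.20],[np.pi,0,np.radians(101.5)]))
f=np.load("side0.npz");d=f["d"];v,u=np.mgrid[0:400,0:640];w=world(d,f,u.ravel(),v.ravel())
t=(d.ravel()>0)&(w[:,0]>.4)&(w[:,0]<.8)&(w[:,1]>-.4)&(w[:,1]<0)&(w[:,2]>.14)
print(t.sum(),w[t].min(0) if t.any() else "", w[t].max(0) if t.any() else "")
E
```

```text
(array([ -29.3, -538.8,   80.8]), array([-2.000e-03, -1.000e-03,  1.466e+00]))
0
```

In the tool's units: -539 mm / 800 = -0.6738, -520 mm / 800 = -0.65, 1.466 rad / 6.2832 = 0.2333.

Call:
arm_command(plan=[[[0,-0.0375,0,0,0,0.0159,0],[0,-0.1,0,0,0,0.0398,0.1],[-0.0063,-0.1625,0,0,0,0.0637,0.15],[-0.0125,-0.225,0,0,0,0.0875,0.15],[-0.0188,-0.2875,0,0,0,0.1114,0.15],[-0.025,-0.35,0,0,0,0.1353,0.15],[-0.0313,-0.4125,0.0125,0,0,0.1592,0.15],[-0.0363,-0.475,0.025,0,0,0.1814,0.15],[-0.0363,-0.5375,0.05,0,0,0.2037,0.15],[-0.0363,-0.6,0.0625,0,0,0.2228,0.15],[-0.0363,-0.65,0.0813,0,0,0.2333,0.15],[-0.0363,-0.6738,0.1,0,0,0.2333,0.15]]])

```text
time_s: 9.65
ee_pos: [0.5601, -0.2263, 0.1999]
eef_rot: [-3.14, -0.0, 1.766]
force: [0.6, 0.7, -0.0]
grip_width: 0.0402
grip_force: 0.0
```

Call:
arm_command(plan=[[[0,0,0,0,0,0,0.15],[0,0,0,0,0,0,0.15],[0,0,0,0,0,0,0.15]]])

```text
time_s: 9.95
ee_pos: [0.561, -0.2217, 0.2023]
eef_rot: [3.141, 0.0, 1.773]
force: [0.5, 0.3, -0.2]
grip_width: 0.0399
grip_force: 0.0
```

```bash
python3 - <<'E'
from h import *
print(tool()[0].round(4),delta([.5607,-.2226,.111],[np.pi,0,np.radians(101.5)]))
c=np.array([.6175,-.211]);a=np.radians(11.5);X=np.array([np.cos(a),np.sin(a)]);Y=np.array([-X[1],X[0]])
s,_,_=shot("side")
p,d,i=shot("wrist")
hsv=cv2.cvtColor(p,cv2.COLOR_BGR2HSV).reshape(-1,3)
v,u=np.mgrid[0:400,0:640];w=world(d,i,u.ravel(),v.ravel());ex=(w[:,:2]-c)@X;ey=(w[:,:2]-c)@Y;ok=d.ravel()>0
t=ok&(abs(ex+.058)<.03)&(abs(ey)<.04)&(w[:,2]>.125)&(w[:,2]<.14)
print("bar",t.sum(),np.percentile(ex[t],[2,50,98]).round(4),np.percentile(ey[t],[2,98]).round(3),w[t,2].max().round(4),w[t].mean(0).round(4),np.degrees(np.polyfit(ey[t],ex[t],1)[0]).round(1))
t=ok&(w[:,2]>.1)&(w[:,2]<.122)&(hsv[:,1]>120)&((hsv[:,0]<8)|(hsv[:,0]>172))
print("knob",t.sum(),(np.percentile(ex[t],[2,50,98]).round(4),np.percentile(ey[t],[2,50,98]).round(4)) if t.any() else "")
cv2.imwrite("pics/c5.png",np.hstack([cv2.resize(s[130:230,200:460],(780,300)) ]+[]))
cv2.imwrite("pics/w5.png",p)
cv2.imwrite("pics/c5.png",np.vstack([cv2.resize(s[130:230,220:460],(576,240)),cv2.resize(p,(576,360))]))
E
```

```text
[ 0.561  -0.2217  0.2023] (array([-0.8, -0.6, 91.3]), array([0.001, 0.   , 0.001]))
bar 1491 [-0.0644 -0.0589 -0.0533] [-0.038  0.039] 0.1368 [ 0.5596 -0.2217  0.1339] -0.1
knob 454 (array([-0.1268, -0.1182, -0.1101]), array([-0.0212, -0.0122, -0.0048]))
```

View pics/c5.png

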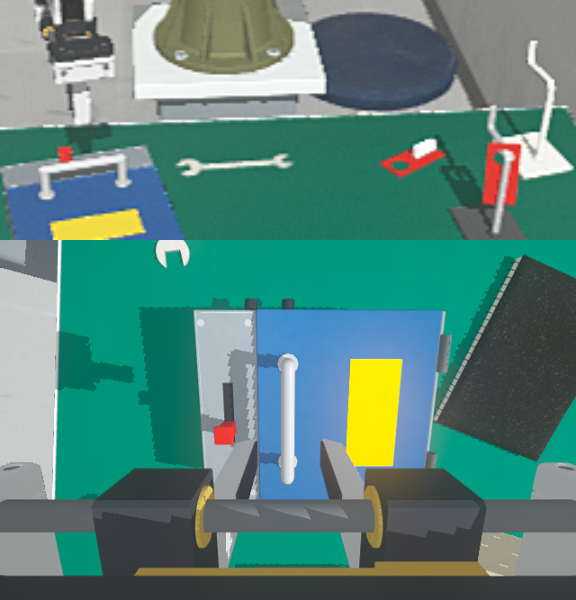

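The tag hangs on the grey hook at (502,170). The bar lies between the fingers at (288,415), and the knob at (225,432) is clear of them. I'll go down and pinch the bar.

In the tool's units: 91 mm / 800 = 0.1138, 87 mm / 800 = 0.1088.

Call:
arm_command(plan=[[[-0.0013,-0.0013,0.0375,0,0,0,0.15],[-0.0013,-0.0013,0.075,0,0,0,0.15],[-0.0013,-0.0013,0.0975,0,0,0,0.15],[-0.0013,-0.0013,0.1088,0,0,0,0.15],[-0.0013,-0.0013,0.1138,0,0,0,0.15],[-0.0013,-0.0013,0.1138,0,0,0,0.15],[-0.0013,-0.0013,0.1138,0,0,0,0.4],[-0.0013,-0.0013,0.1138,0,0,0,0.7],[-0.0013,-0.0013,0.1138,0,0,0,1],[-0.0013,-0.0013,0.1138,0,0,0,1],[-0.0013,-0.0013,0.1138,0,0,0,1],[-0.0013,-0.0013,0.1138,0,0,0,1]]], squeeze=20)

```text
time_s: 11.25
ee_pos: [0.5604, -0.2238, 0.1109]
eef_rot: [3.14, 0.0, 1.772]
force: [5.5, 1.0, 1.4]
grip_width: 0.0112
grip_force: 20.0
```

In the tool's units: -8.5 mm / 800 = -0.0106, -7.5 mm / 800 = -0.0094.

Call:
arm_command(plan=[[[0,0.0006,-0.0025,0,0,0,1],[0,0.0015,-0.005,0,0,0,1],[0,0.0023,-0.0075,0,0,0,1],[0,0.0029,-0.0094,0,0,0,1],[0,0.0033,-0.0106,0,0,0,1],[0,0.0033,-0.0106,0,0,0,1]]])

```text
time_s: 11.85
ee_pos: [0.5627, -0.2233, 0.118]
eef_rot: [-3.142, -0.0, 1.772]
force: [9.7, -1.8, -9.9]
grip_width: 0.0108
grip_force: 20.0
```

In the tool's units: -1.5 mm / 800 = -0.0019, -1 mm / 800 = -0.0013.

Call:
arm_command(plan=[[[0,0.0004,-0.0013,0,0,0,1],[0,0.0006,-0.0019,0,0,0,1],[0,0.0006,-0.0019,0,0,0,1]]])

```text
time_s: 12.15
ee_pos: [0.5627, -0.2232, 0.1184]
eef_rot: [-3.14, -0.001, 1.772]
force: [11.1, -3.4, -19.3]
grip_width: 0.011
grip_force: 20.0
```

The cover stops dead at 7 mm and the force climbs to 19 N, so it is caught. I'll lower it, let go and work the bolt.

In the tool's units: -60 mm / 800 = -0.075, -40 mm / 800 = -0.05.

Call:
arm_command(plan=[[[0,-0.0013,0.0038,0,0,0,1],[0,-0.0025,0.0075,0,0,0,1],[0,-0.0038,0.0125,0,0,0,1],[0,-0.0038,0.0125,0,0,0,1],[0,-0.0038,0.0125,0,0,0,0.5],[0,-0.0038,0.0125,0,0,0,0.15],[0,-0.0038,0.0125,0,0,0,0.15],[0,-0.0038,-0.0188,0,0,0,0.15],[0,-0.0038,-0.05,0,0,0,0.15],[0,-0.0038,-0.075,0,0,0,0.15],[0,-0.0038,-0.075,0,0,0,0.15],[0,-0.0038,-0.075,0,0,0,0.15]]])

```text
time_s: 13.35
ee_pos: [0.5598, -0.2238, 0.1799]
eef_rot: [-3.141, -0.0, 1.772]
force: [-0.5, -0.1, 0.7]
grip_width: 0.0401
grip_force: 0.0
```

```bash
cat > k.py <<'E'
from h import *
c=np.array([.6175,-.211]);a=np.radians(11.5);X=np.array([np.cos(a),np.sin(a)]);Y=np.array([-X[1],X[0]])
def knob():
    p,d,i=shot("wrist");hsv=cv2.cvtColor(p,cv2.COLOR_BGR2HSV).reshape(-1,3)
    v,u=np.mgrid[0:400,0:640];w=world(d,i,u.ravel(),v.ravel());ex=(w[:,:2]-c)@X;ey=(w[:,:2]-c)@Y;ok=d.ravel()>0
    t=ok&(w[:,2]>.111)&(w[:,2]<.122)&(hsv[:,1]>120)&((hsv[:,0]<8)|(hsv[:,0]>172))
    print("knob",t.sum(),(np.percentile(ex[t],[2,50,98]).round(4),np.percentile(ey[t],[2,50,98]).round(4),w[t,2].max().round(4)) if t.any() else "")
    t=ok&(abs(ex+.058)<.03)&(abs(ey)<.08)&(w[:,2]>.125)&(w[:,2]<.14)
    print("bar",t.sum(),np.percentile(ex[t],[2,50,98]).round(4),np.percentile(ey[t],[2,98]).round(3))
if __name__=="__main__":
    print(ctrl.get_obs()["force"].round(1),tool()[0].round(4)); knob()
E
python3 k.py
```

```text
[-0.5 -0.1  0.7] [ 0.5598 -0.2238  0.1799]
knob 517 (array([-0.1268, -0.1183, -0.1101]), array([-0.0219, -0.0129, -0.0046]), np.float64(0.1174))
bar 2455 [-0.0643 -0.0591 -0.0531] [-0.049  0.055]
```

In the tool's units: 83 mm / 800 = 0.1038, 77 mm / 800 = 0.0963.

Call:
arm_command(plan=[[[-0.0075,-0.0375,0,0,0,0,0.15],[-0.015,-0.0738,0,0,0,0,0.15],[-0.015,-0.0738,0,0,0,0,0.15],[-0.015,-0.0738,0.0375,0,0,0,0.15],[-0.015,-0.0738,0.075,0,0,0,0.15],[-0.015,-0.0738,0.0963,0,0,0,0.15],[-0.015,-0.0738,0.1038,0,0,0,0.15],[-0.015,-0.0738,0.1038,0,0,0,0.15],[-0.015,-0.0738,0.1038,0,0,0,0.6],[-0.015,-0.0738,0.1038,0,0,0,1],[-0.015,-0.0738,0.1038,0,0,0,1],[-0.015,-0.0738,0.1038,0,0,0,1]]], squeeze=15)

```text
time_s: 14.6
ee_pos: [0.5042, -0.2477, 0.0983]
eef_rot: [-3.141, 0.0, 1.772]
force: [-6.2, -0.6, 4.4]
grip_width: 0.0173
grip_force: 15.0
```

In the tool's units: 27 mm / 800 = 0.0338, 24 mm / 800 = 0.03.

Call:
arm_command(plan=[[[0.005,0,0,0,0,0,1],[0.01,0,0,0,0,0,1],[0.015,0,0,0,0,0,1],[0.02,0,0,0,0,0,1],[0.025,0,0,0,0,0,1],[0.03,0,0,0,0,0,1],[0.0338,0,0,0,0,0,1],[0.0338,0,0,0,0,0,1]]])

```text
time_s: 15.4
ee_pos: [0.4989, -0.221, 0.0982]
eef_rot: [-3.141, 0.001, 1.772]
force: [-4.8, -0.8, 5.3]
grip_width: 0.0175
grip_force: 15.0
```

In the tool's units: 8 mm / 800 = 0.01, 7 mm / 800 = 0.0088.

Call:
arm_command(plan=[[[0.0025,0,0,0,0,0,1],[0.005,0,0,0,0,0,1],[0.0069,0,0,0,0,0,1],[0.0088,0,0,0,0,0,1],[0.01,0,0,0,0,0,1],[0.01,0,0,0,0,0,1]]])

```text
time_s: 16.0
ee_pos: [0.4976, -0.2147, 0.0983]
eef_rot: [3.141, 0.003, 1.772]
force: [-2.3, -12.3, 0.1]
grip_width: 0.0175
grip_force: 15.0
```

The knob moved about 33 mm and stopped against 12 N, at about +19 mm, so it is on its stop. I'll release it and take the handle again.

In the tool's units: -82 mm / 800 = -0.1025, 59 mm / 800 = 0.0738.

Call:
arm_command(plan=[[[0,0,0,0,0,0,0.5],[0,0,0,0,0,0,0.15],[0,0,0,0,0,0,0.15],[0,0,0,0,0,0,0.15],[0,0,-0.0313,0,0,0,0.15],[0,0,-0.0688,0,0,0,0.15],[0,0,-0.1025,0,0,0,0.15],[-0.015,0.0313,-0.1025,0,0,0,0.15],[-0.0288,0.0738,-0.1025,0,0,0,0.15],[-0.0288,0.0738,-0.1025,0,0,0,0.15],[-0.0288,0.0738,-0.1025,0,0,0,0.15]]])

```text
time_s: 17.1
ee_pos: [0.5599, -0.2235, 0.1788]
eef_rot: [-3.141, -0.001, 1.772]
force: [-0.3, 0.7, 1.3]
grip_width: 0.04
grip_force: 0.0
```

```bash
python3 k.py; python3 -c "
from h import *
print(delta([.5598,-.2226,.111],[np.pi,0,np.radians(101.5)]))"
```

```text
[-0.3  0.7  1.3] [ 0.5599 -0.2235  0.1788]
knob 568 (array([-0.1268, -0.1182, -0.11  ]), array([0.0113, 0.0203, 0.0285]), np.float64(0.1171))
bar 2514 [-0.0647 -0.059  -0.0531] [-0.049  0.055]
(array([ 0.9,  0.4, 68.1]), array([-0.001, -0.001,  0.001]))
```

In the tool's units: 68 mm / 800 = 0.085, 64 mm / 800 = 0.08.

Call:
arm_command(plan=[[[0.0013,0,0.0375,0,0,0,0.15],[0.0013,0,0.065,0,0,0,0.15],[0.0013,0,0.08,0,0,0,0.15],[0.0013,0,0.085,0,0,0,0.15],[0.0013,0,0.085,0,0,0,0.15],[0.0013,0,0.085,0,0,0,0.5],[0.0013,0,0.085,0,0,0,0.8],[0.0013,0,0.085,0,0,0,1],[0.0013,0,0.085,0,0,0,1],[0.0013,0,0.085,0,0,0,1],[0.0013,0,0.085,0,0,0,1]]], squeeze=22)

```text
time_s: 18.25
ee_pos: [0.5602, -0.2229, 0.1119]
eef_rot: [3.141, 0.0, 1.772]
force: [3.1, 1.2, 0.4]
grip_width: 0.0111
grip_force: 22.0
```

```bash
python3 -c "
import numpy as np
for D in range(0,47,3):
    t=np.radians(D);print(D,round(145-145*np.cos(t)+45*np.sin(t),1),round(145*np.sin(t)+45*np.cos(t)-45,1))"
```

```text
0 0.0 0.0
3 2.6 7.5
6 5.5 14.9
9 8.8 22.1
12 12.5 29.2
15 16.6 36.0
18 21.0 42.6
21 25.8 49.0
24 30.8 55.1
27 36.2 60.9
30 41.9 66.5
33 47.9 71.7
36 54.1 76.6
39 60.6 81.2
42 67.4 85.5
45 74.3 89.4
```

In the tool's units: -22 mm / 800 = -0.0275, 8.8 mm / 800 = 0.011.

Call:
arm_command(plan=[[[0,0.0016,-0.005,0,0,0,1],[0,0.0033,-0.0094,0,0,0,1],[0,0.005,-0.0138,0,0,0,1],[0,0.0069,-0.0188,0,0,0,1],[0,0.0088,-0.0231,0,0,0,1],[0,0.011,-0.0275,0,0,0,1],[0,0.011,-0.0275,0,0,0,1]]])

```text
time_s: 18.95
ee_pos: [0.5685, -0.2211, 0.1339]
eef_rot: [-3.141, 0.0, 1.772]
force: [0.9, -2.9, -3.9]
grip_width: 0.0115
grip_force: 22.0
```

It swings free now (about 4 N). I'll carry on along the arc to 45°.

In the tool's units: -67.3 mm / 800 = -0.0841, 65.5 mm / 800 = 0.0819.

Call:
arm_command(plan=[[[0,0.0046,-0.0089,0,0,0,1],[0,0.0098,-0.0175,0,0,0,1],[0,0.0153,-0.0256,0,0,0,1],[0,0.0213,-0.0338,0,0,0,1],[0,0.0275,-0.0413,0,0,0,1],[0,0.0343,-0.0485,0,0,0,1],[0,0.0414,-0.0555,0,0,0,1],[0,0.0488,-0.062,0,0,0,1],[0,0.0566,-0.0681,0,0,0,1],[0,0.0648,-0.0738,0,0,0,1],[0,0.0733,-0.0793,0,0,0,1],[0,0.0819,-0.0841,0,0,0,1]]])

```text
time_s: 20.15
ee_pos: [0.6328, -0.2083, 0.2035]
eef_rot: [3.141, 0.001, 1.771]
force: [-7.4, -3.2, 7.9]
grip_width: 0.0116
grip_force: 22.0
```

Call:
arm_command(plan=[[[0,0,0,0,0,0,1],[0,0,0,0,0,0,1],[0,0,0,0,0,0,1]]])

```text
time_s: 20.45
ee_pos: [0.6328, -0.2083, 0.2034]
eef_rot: [3.14, 0.002, 1.772]
force: [-5.9, -3.0, 9.9]
grip_width: 0.0113
grip_force: 22.0
```

```bash
python3 tagchk.py; python3 - <<'E'
from h import *
for n in("side","scene"):
    p,d,i=shot(n);H,S,V=cv2.split(cv2.cvtColor(p,cv2.COLOR_BGR2HSV))
    v,u=np.where((H>100)&(H<118)&(S>140)&(V>50)&(d>0));w=world(d,i,u,v)
    t=(abs(w[:,0]-.63)<.15)&(abs(w[:,1]+.2)<.15)&(w[:,2]>.09);q=w[t]
    if len(q)>30:
        nrm=np.linalg.svd(q-q.mean(0),full_matrices=False)[2][2];print(n,len(q),"open deg",np.degrees(np.arccos(abs(nrm[2]))).round(1),q.max(0).round(3))
a=cv2.imread("pics/chk_scene.png");s=cv2.imread("pics/chk_side.png")
cv2.imwrite("pics/c9.png",np.hstack([cv2.resize(a[130:350,220:440],(400,400)),cv2.resize(s[100:290,180:460],(400,271)).copy() if 0 else cv2.resize(s[80:300,210:470],(400,400))]))
E
```

```text
side 237 [0.507 0.298 0.   ] [0.596 0.376 0.153]
scene 134 [0.571 0.301 0.057] [0.59  0.344 0.155]
side 2739 open deg 44.6 [ 0.722 -0.099  0.211]
scene 339 open deg 45.0 [ 0.704 -0.093  0.22 ]
```

View pics/c9.png

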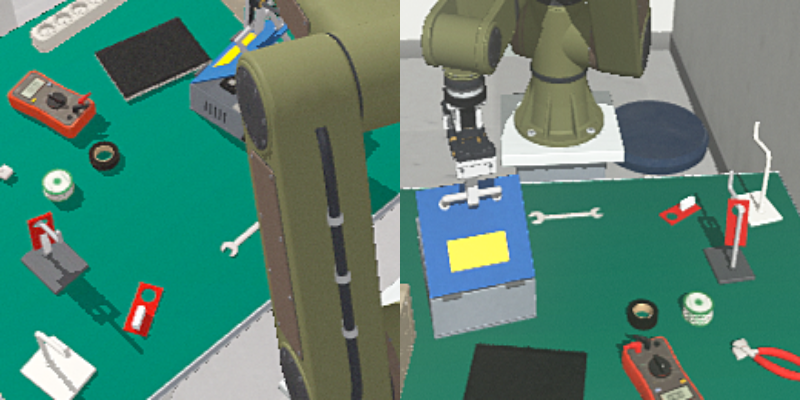

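The cover stands open at about 45° with the handle held at (475,195), and the tag hangs at (737,220). Everything else on the bench is undisturbed.

```bash
python3 -c "
from station import ctrl
print(ctrl.hand_in())"
```

```text
the job is handed in; nothing more can be done
None
```

The job is handed in: the tag hangs on the grey hook, the tug showed the cover was caught, the bolt was slid back to its stop, and the cover is held open at about 45°.

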